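# Pack the hole-saw kit back into its case

## Task

Put the hole-saw kit away in its open case: the medium hole saw goes over the small one already sitting in the stepped round well, the large one goes over the medium, each teeth down, level and fully home on its own step, and the arbor lies in its long pocket with the pilot drill in the narrow end, fully down. Set the parts down rather than dropping them, and leave the other things on the bench where they are.

Things in the scene. Friction and masses are not known exactly. Their poses are not given: they have to be found in the camera images.
- kit_case: Black tool case, fixed, lying open: base 184 (x) x 268 (y) x 24 mm high with a grey insert (top face 22 mm above the bench), carry handle on the -x side (to x = -118 mm), empty lid on its back on the +x side (x 98 to 290 mm, 44 mm high). Stepped round well in the insert's +y half, long arbor pocket in its -y half. Origin: centre of the base on the bench, z up.
- well (a point): Centre of the stepped round well, in the insert's top face (22 mm above the bench); axes as the case. Three concentric steps, one above another: diameter 71 mm, floor 6 mm below the top face (large saw); 54 mm, floor 12 mm below (medium saw); 38 mm, floor 18 mm below (small saw).
- pocket_collar (a point): Where the centre of the arbor's collar lies when home: 19 mm above the bench, 3 mm below the insert's top. Axes as the case; the arbor lies along x, drill to +x. Round it a finger notch, y +-40 mm, x -17 to +25 mm, floor 13 mm below this point; from it a slot 14 mm wide (shank) to x = -51 mm and one 9.4 mm wide (drill) to x = +78 mm, floors 7 mm below.
- pocket_tip (a point): Where the tip of the pilot drill lies when the arbor is fully home: 76 mm along the case's +x from pocket_collar, at the same height.
- saw_small: Small hole saw: plain steel cup turned teeth down, flat closed cap up, outside diameter 35 mm, 44 mm high, about 70 g. Loose; it already stands in the 38 mm step of the well and must stay there. Origin: centre of the toothed rim (underside), z towards the cap.
- saw_medium: Medium hole saw: as the small one, outside diameter 51 mm, inside 45 mm, 44 mm high, cap 4 mm thick, about 120 g; stands teeth down on the bench. Origin: centre of the toothed rim (underside), z towards the cap. It can be gripped across its diameter from above.
- saw_large: Large hole saw: as the others, outside diameter 68 mm, inside 62 mm, 44 mm high, cap 4 mm thick, about 190 g; stands teeth down on the bench. Origin: centre of the toothed rim (underside), z towards the cap. It can be gripped across its diameter from above.
- arbor: Steel arbor, 125 mm long, 160 g, lying level on a flat of its eight-sided collar (26 mm across flats, 22 mm long, upright flats at +-y to grip; it balances there). Towards +x: threaded boss 16 mm thick, 10 mm long, then pilot drill 6.4 mm thick, 55 mm long; towards -x: hexagonal shank 11 mm thick, 38 mm long. Origin: under the middle of the collar, axis 13 mm above.
- arbor_collar (a point): Centre of the arbor's collar, on its axis; axes as the arbor.
- arbor_tip (a point): Tip of the pilot drill, 76 mm along the arbor's +x from arbor_collar.
- copper_tee: Copper pipe tee lying flat, 64 x 50 x 27 mm; leave it alone. Origin: under the crossing.
- ptfe_roll: White roll of thread tape lying flat, diameter 54 mm, 13 mm high; leave it alone. Origin: centre of the underside.
- tape_measure: Black tape measure standing up, 74 x 40 x 62 mm; leave it alone. Origin: centre of the underside.
- screwdriver: Screwdriver lying on the bench; leave it alone. Origin: underside.
- carpenter_pencil: Flat wooden pencil, 190 x 14 x 7 mm; leave it alone. Origin: centre of the underside.
- compound_can: Can of jointing compound, diameter 74 mm, 98 mm high; leave it alone. Origin: centre of the underside.
- cordless_drill: Cordless drill standing on its battery, 245 mm long, 216 mm high, at the right side of the bench; leave it alone. Origin: centre of the underside.

How it is judged (in metres and radians):
On the way, in this order (a step that is already met when the one before it is completed fails the run):
1. the medium saw stands over the small one, fully home on its step (horizontal distance between saw_medium and well below 0.004 m and z of saw_medium in the frame of well below -0.009 m and angle between saw_medium's own z axis and vertical below 0.05 rad), for 0.2 s.
2. the large saw stands over the medium one, fully home on its step (horizontal distance between saw_large and well below 0.004 m and z of saw_large in the frame of well below -0.0035 m and angle between saw_large's own z axis and vertical below 0.05 rad), for 0.2 s.
At the end, for the whole second after the job is handed in: Three saws nested upright (0.05 rad) in the well, small under medium under large, each within 4 mm of its axis and within 2.5 to 3 mm of its step; arbor collar within 5 mm of pocket_collar, drill tip within 6 mm of pocket_tip; all at rest (all of step 1 and all of step 2 and horizontal distance between saw_small and well below 0.004 m and z of saw_small in the frame of well below -0.015 m and angle between saw_small's own z axis and vertical below 0.05 rad and distance between arbor_collar and pocket_collar below 0.005 m and distance between arbor_tip and pocket_tip below 0.006 m and linear speed of each of saw_medium, saw_large, arbor below 0.01 m/s); the robot touches nothing.
It fails at once if a saw is dropped into the well (faster than 0.6 m/s there) ((horizontal distance between saw_medium and well below 0.02 m and z of saw_medium in the frame of well below 0.02 m and linear speed of saw_medium above 0.6 m/s) or (horizontal distance between saw_large and well below 0.02 m and z of saw_large in the frame of well below 0.02 m and linear speed of saw_large above 0.6 m/s)).
It fails at once if the arbor is dropped into its pocket (faster than 0.6 m/s there) (distance between arbor_collar and pocket_collar below 0.02 m and linear speed of arbor above 0.6 m/s).
It fails at once if a bystander is moved by more than 30 mm (distance of any of copper_tee, ptfe_roll, tape_measure, screwdriver, carpenter_pencil, compound_can, cordless_drill from where it was at the start of the episode above 0.03 m).
It also fails if it takes over 67 s, if anything falls off the work surface, if the arm or the gripper's body presses on something with over 40 N, if the wrist force passes 120 N, or if a joint passes its speed limit or range.

## Robot

A 6-joint arm with a two-finger parallel gripper is mounted at the origin on the work surface. World frame = base frame: x ahead of the robot, y to its left, z up, the work surface at z = 0. Lengths are in mm, angles in rad, forces in N, time in s.
With the tool pointing down it reaches from about 325 to 775 mm from the base axis. Payload 5.5 kg.
Tool frame: the origin (TCP) lies at the very end of the fingers, on their centre line; the grasp point (between the pads) lies 19 mm behind it; z points along the fingers, y is the line along which they close (so a half turn about z gives the same grasp; the last joint's range is limited). The gripper opens to 88 mm and grips with 3 to 60 N. Pads are 20 mm wide; open, the fingers measure 115 mm over their backs; the gripper's body (75 mm by 178 mm) begins 61 mm behind the grasp point.
Start: joints at [-1.23, 0.091, 1.231, -0, 1.82, -0.057], TCP at [232.436, -553.164, 222.631] pointing down, gripper open.
Joint ranges: [-2.87, 2.87], [-0.86, 2.18], [0.17, 2.46], [-1.51, 4.65], [0.06, 2.69], [-2.65, 2.65]. Speed limits (rad/s): [2.57, 2.57, 3.01, 3.14, 3.14, 3.14].

## Interface

Orientations are given as [roll, pitch, yaw] about the fixed x, y, z axes, in that order (R = Rz(yaw) Ry(pitch) Rx(roll)).
In Python, from plant import observe, capture, close_job gives the robot as it stands.
- The arm moves only by the tool send_rows, never from a script. Its argument "moves" is a list of rows, each a list of 3 entries, a list of its own where there are three numbers: the turn, a rotation vector about the tool's x, y, z in rad, then the shift along the tool's x, y, z in cm, then the closure, from 0 (fully open) to 1 (shut). In form: [[[ax, ay, az], [dx, dy, dz], grip], ...]. A call has 1 to 5 rows; each row is the pose to reach, as a shift and turn from the pose commanded when the call began, along the tool's axes at that moment; what a row does not reach only later rows make up. A row lasts 1/10 s, in which the tool goes at most 50 mm and 8.59 degrees, less where a joint would pass 70% of its speed; a pose out of reach is approached as far as the arm can. A call with a gripper value outside its range is refused whole. The fingers move at their own pace and stop on an object; "newtons" is the grip in N (left out, the last holds). Time passes only in rows, so rows that repeat a pose let the fingers close. It gives the time, the measured TCP pose, the force, the opening and the grip force at its end, in the units of the state.
- observe(): the state, without advancing time (a new reading comes with each control period).
- capture(name): name is "side" or "top" or "wrist"; returns a dict with "pixels" (420x560x3 uint8, red, green, blue), "camera_matrix" (3x3 intrinsics, pixels), "dist_coeffs" ([k1, k2, p1, p2, k3] as OpenCV has them; the pictures are not rectified), "rvec" (rotation vector, rad) and "tvec" (3), from world to camera coordinates, as OpenCV has them. Camera axes: x right, y down, z forward; pixel columns grow to the right and rows downward; lengths in mm; the calibration is good to about 2 mm. A picture is of the moment at which its call begins. There is no depth.
- close_job(): hands the job in; it is judged then, once.
The state is a dict: "time": time; "joints": joint angles; "joint_velocities": joint speeds; "tau": joint torques, N m; "eef_pos": TCP position; "orientation": TCP orientation; "force": force on the tool from outside, world axes, zero at the start; "torque": the same for the moment, N m; "gripper_width": opening from 0.0 (shut) to 1.0 (fully open); "grasp_force": force on a finger pad.
Only numpy, scipy, OpenCV 4.12 (cv2) and the standard library are available. Lean on these libraries where they do the work, as an engineer would, in place of code of your own. Each camera call takes 0.05 s, during which the arm holds its last target. There are 200 camera calls.

## Working session

There is one attempt and no reset: what is moved stays moved. The work goes in short steps, Python scripts to look and compute and a tool call to move; the robot and the scene stay as the last step left them, time stands still between calls to the robot, and variables do not carry over. Pictures are saved under pics/ and viewed, at most 10 in all, crops included, and the job is handed in when it is done.

Besides the shell and the picture viewer there is one more tool, called as name([rows], argument=value, ...), one row to a line, values as JSON. send_rows: Moves the arm, as the interface text tells. Its arguments: {"type":"object","properties":{"moves":{"type":"array"},"newtons":{"type":"number"}},"required":["moves"]}

```bash
mkdir -p pics; ls; cat > h.py <<'E'
import numpy as np, cv2, pickle
from plant import observe, capture, close_job
from scipy.spatial.transform import Rotation as R
def snap(n,f):
    c=capture(n); cv2.imwrite(f'pics/{f}.png',c['pixels'][:,:,::-1]); pickle.dump(c,open(f'pics/{f}.pkl','wb')); return c
def load(f): return pickle.load(open(f'pics/{f}.pkl','rb'))
def ray(c,uv):
    K,D=np.array(c['camera_matrix'],float),np.array(c['dist_coeffs'],float)
    p=cv2.undistortPoints(np.array(uv,float).reshape(-1,1,2),K,D).reshape(-1,2)
    M=cv2.Rodrigues(np.array(c['rvec'],float).reshape(3,1))[0]; t=np.array(c['tvec'],float).ravel()
    return -M.T@t, np.c_[p,np.ones(len(p))]@M
def onz(c,uv,z):
    o,d=ray(c,uv); return o+d*((z-o[2])/d[:,2])[:,None]
def proj(c,P):
    return cv2.projectPoints(np.array(P,float).reshape(-1,3),np.array(c['rvec'],float),np.array(c['tvec'],float),np.array(c['camera_matrix'],float),np.array(c['dist_coeffs'],float))[0].reshape(-1,2)
E
python3 - <<'E'
from h import *
for n in ['top','side']:
    c=snap(n,n+'0'); o,d=ray(c,[[280,210]]); print(n,o,d,c['camera_matrix'][0])
print(observe())
a=load('top0')['pixels'];
E
```

```text
pics
top [ 451.54271126 -106.3206918  1106.13624047] [[ 0.05207631  0.0200502  -0.99844573]] [382.70010752   0.         280.69584509]
side [438.07707814 862.57751415 659.8154758 ] [[ 0.04136024 -0.83446968 -0.55005379]] [391.57610844   0.         271.48524801]
{'time': 0.1, 'joints': array([-1.22969688e+00,  9.17682238e-02,  1.23177199e+00,  1.07776989e-05,
        1.81982932e+00, -5.67018447e-02]), 'joint_velocities': array([-0.00106238,  0.00042466, -0.00220153,  0.00066453,  0.00057246,
       -0.00069628]), 'tau': array([ 2.66925679e-03, -4.47855484e+01, -4.07571459e+01,  6.98085199e-02,
        2.84009229e-02, -1.34243546e-04]), 'eef_pos': array([ 232.34201754, -552.88375698,  221.62547795]), 'orientation': array([-3.13981923e+00, -1.11131091e-04,  3.97803836e-01]), 'force': array([-0.19152315,  0.79706222,  0.48929692]), 'torque': array([-0.01414559, -0.04577019, -0.02132127]), 'grasp_force': 0.0, 'gripper_width': 0.9992372916213976}
```

View pics/top0.png

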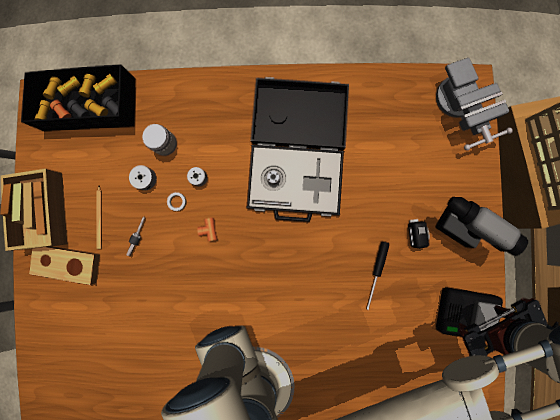

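View pics/side0.png

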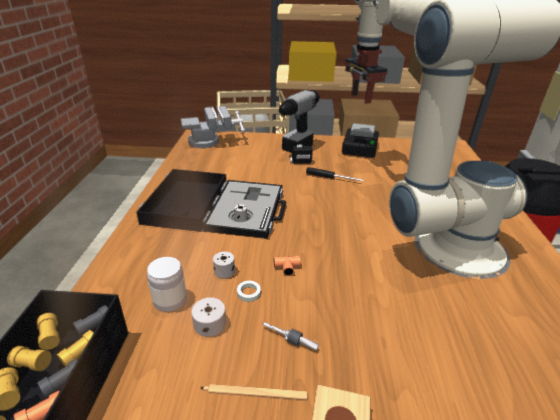

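The top picture shows the case at about (296,180), with the well at (273,177) and the arbor pocket at (317,183). The medium saw is at (197,176), the large saw at (141,178) and the arbor at (136,237). The side picture agrees. I'll enlarge the top view next.

```bash
python3 - <<'E'
from h import *
c=load('top0'); a=c['pixels'][125:260,115:350,::-1]
cv2.imwrite('pics/crop1.png',cv2.resize(a,None,fx=3.4,fy=3.4,interpolation=cv2.INTER_CUBIC))
for n,p,z in [('med',(197,176),44),('large',(141,178),44),('collar',(136,237),20),('well',(273,177),22),('pocket',(317,183),22),('caseTL',(251,147),24),('caseTR',(342,150),24),('BL',(247,210),24),('BR',(340,216),24),('drilltip',(143,218),13),('shank',(129,254),13),('can',(154,133),98),('ring',(176,201),13)]: print(n,onz(c,[p],z)[0].round(1))
w=snap('wrist','wrist0'); o,d=ray(w,[[280,210]]); print(o,d,w['camera_matrix'])
E
```

```text
med [607.7 147.4  44. ]
large [606.5 310.5  44. ]
collar [438.2 334.8  20. ]
well [602.8 -66.4  22. ]
pocket [ 582.9 -191.4   22. ]
caseTL [690.8  -4.8  24. ]
caseTR [ 676.3 -265.4   24. ]
BL [509.9   9.1  24. ]
BR [ 487.5 -254.    24. ]
drilltip [493.3 316.2  13. ]
shank [388.8 359.3  13. ]
can [721.6 254.1  98. ]
ring [540.8 217.2  13. ]
[ 297.62322612 -525.30037665  384.25899672] [[-0.24811683 -0.10343887 -0.9632599 ]] [[301.33435056   0.         279.968171  ]
 [  0.         301.33435056 206.54868589]
 [  0.           0.           1.        ]]
```

View pics/crop1.png

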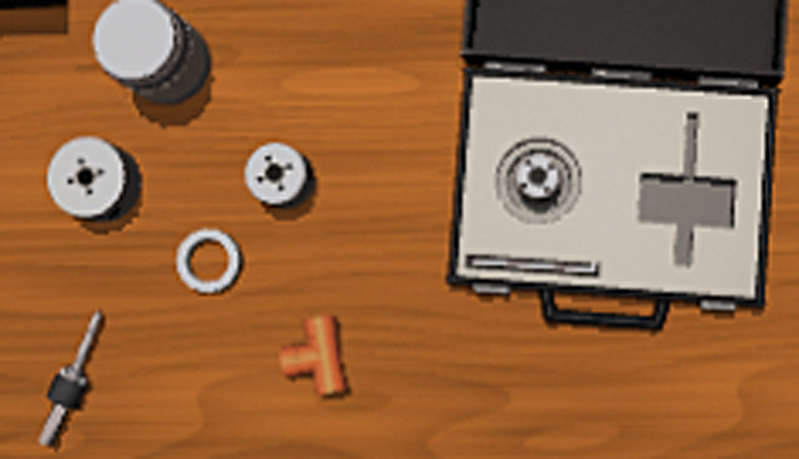

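The enlarged crop shows the saws, the arbor (drill towards upper right) and the insert clearly. I'll go over the case and measure it with the wrist camera.

```bash
cat >> h.py <<'E'
def go(x,y,z,yaw):
    s=observe(); R0=R.from_euler('xyz',s['orientation']); R1=R.from_euler('xyz',[np.pi,0,yaw])
    print('t',s['time'],'pos',s['eef_pos'].round(2),'ori',s['orientation'].round(4),'F',s['force'].round(1),'w',round(s['gripper_width'],3),round(s['grasp_force'],1))
    print('turn',(R0.inv()*R1).as_rotvec().round(4),'shift cm',(R0.inv().apply(np.array([x,y,z])-s['eef_pos'])/10).round(3))
E
python3 -c "
from h import *
go(593,-129,140,-0.07)"
```

```text
t 0.15 pos [ 232.36 -552.94  221.74] ori [-3.1401e+00 -1.0000e-04  3.9780e-01] F [ 0.1 -0.4 -0.9] w 1.004 0.0
turn [-1.500e-03  2.000e-04  4.678e-01] shift cm [ 49.669 -25.102   8.218]
```

send_rows([
  [[0,0,0.468],[49.67,-25.1,8.22],0],
  [[0,0,0.468],[49.67,-25.1,8.22],0],
  [[0,0,0.468],[49.67,-25.1,8.22],0],
  [[0,0,0.468],[49.67,-25.1,8.22],0],
  [[0,0,0.468],[49.67,-25.1,8.22],0],
])

```text
time: 0.65
eef_pos: [389.8, -367.8, 186.4]
orientation: [-3.141, 0.0, -0.072]
force: [0.1, -0.3, -0.1]
gripper_width: 0.998
grasp_force: 0.0
```

```bash
python3 -c "
from h import *
go(593,-129,140,-0.07)"
```

```text
t 0.65 pos [ 389.75 -367.83  186.44] ori [-3.1414e+00  2.0000e-04 -7.1900e-02] F [ 0.1 -0.3 -0.1] w 0.998 0.0
turn [-0.0002  0.0002 -0.0019] shift cm [ 18.557 -25.281   4.646]
```

send_rows([
  [[0,0,0],[18.56,-25.28,4.65],0],
  [[0,0,0],[18.56,-25.28,4.65],0],
  [[0,0,0],[18.56,-25.28,4.65],0],
  [[0,0,0],[18.56,-25.28,4.65],0],
  [[0,0,0],[18.56,-25.28,4.65],0],
])

```text
time: 1.15
eef_pos: [549.9, -179.0, 149.8]
orientation: [3.142, 0.0, -0.07]
force: [0.5, -0.6, 0.9]
gripper_width: 1.0
grasp_force: 0.0
```

send_rows([
  [[0,0,0],[1.8,-2.5,0.5],0],
  [[0,0,0],[1.8,-2.5,0.5],0],
  [[0,0,0],[1.8,-2.5,0.5],0],
  [[0,0,0],[1.8,-2.5,0.5],0],
])

```text
time: 1.55
eef_pos: [568.2, -158.2, 145.5]
orientation: [3.141, 0.0, -0.071]
force: [0.5, 0.2, 0.8]
gripper_width: 1.001
grasp_force: 0.0
```

```bash
python3 -c "
from h import *
go(593,-129,140,-0.07)
snap('wrist','case1')"
```

```text
t 1.55 pos [ 568.18 -158.16  145.49] ori [ 3.1411e+00  2.0000e-04 -7.1200e-02] F [0.5 0.2 0.8] w 1.001 0.0
turn [ 0.0005  0.0002 -0.0012] shift cm [ 2.268 -3.085  0.548]
```

View pics/case1.png

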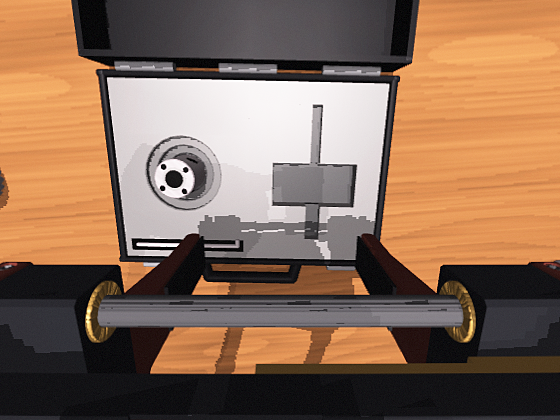

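The wrist picture shows the well at about (184,172) and the notch from (273,163) to (355,206), both unobstructed. I'll fit both outlines numerically.

```bash
cat >> h.py <<'E'
from scipy.optimize import minimize
def grey(c): return cv2.GaussianBlur(c['pixels'].mean(2).astype(np.float32),(0,0),0.6)
def samp(g,uv): return cv2.remap(g,uv[:,0].astype(np.float32).reshape(-1,1),uv[:,1].astype(np.float32).reshape(-1,1),cv2.INTER_CUBIC).ravel()
def contrast(c,g,P,N,z,h=0.8):   # signed grey step across outline points P (world xy) along outward normals N
    f=lambda Q: samp(g,proj(c,np.c_[Q,np.full(len(Q),z)]))
    return f(P+h*N)-f(P-h*N)
TH=np.linspace(0,2*np.pi,120,endpoint=False); U=np.c_[np.cos(TH),np.sin(TH)]
def fitcirc(c,xy,r,z,sgn=1,span=8,h=0.8):
    g=grey(c); sc=lambda p: -np.clip(sgn*contrast(c,g,p[:2]+r*U,U,z,h),-5,60).mean()
    G=[(sc((xy[0]+i,xy[1]+j)),i,j) for i in np.arange(-span,span+1) for j in np.arange(-span,span+1)]
    b=min(G); s=minimize(sc,[xy[0]+b[1],xy[1]+b[2]],method='Nelder-Mead',options=dict(initial_simplex=[[xy[0]+b[1]+u,xy[1]+b[2]+v] for u,v in((0,0),(.7,0),(0,.7))]))
    return s.x,-s.fun
def outline(segs,n=30):
    P=[];N=[]
    for (a,b,nn) in segs:
        t=np.linspace(.06,.94,n)[:,None]; P.append(np.array(a)*(1-t)+np.array(b)*t); N.append(np.tile(nn,(n,1)))
    return np.vstack(P).astype(float),np.vstack(N).astype(float)
POCK=[((-17,-40),(-17,-9),(-1,0)),((-17,9),(-17,40),(-1,0)),((25,-40),(25,-7),(1,0)),((25,7),(25,40),(1,0)),
 ((-17,40),(25,40),(0,1)),((-17,-40),(25,-40),(0,-1)),((25,4.7),(78,4.7),(0,1)),((25,-4.7),(78,-4.7),(0,-1)),
 ((-51,7),(-17,7),(0,1)),((-51,-7),(-17,-7),(0,-1)),((-51,-7),(-51,7),(-1,0)),((78,-4.7),(78,4.7),(1,0))]
def fitshape(c,segs,p0,z,sgn=1,span=8,h=0.8):
    g=grey(c); P,N=outline(segs)
    def sc(p):
        a=p[2]/50; M=np.array([[np.cos(a),-np.sin(a)],[np.sin(a),np.cos(a)]])
        return -np.clip(sgn*contrast(c,g,P@M.T+p[:2],N@M.T,z,h),-5,60).mean()
    p0=np.array([p0[0],p0[1],p0[2]*50])
    G=[(sc(p0+[i,j,k]),i,j,k) for i in np.arange(-span,span+1,1) for j in np.arange(-span,span+1,1) for k in (-3,-2,-1,0,1,2,3)]
    b=p0+min(G)[1:]; s=minimize(sc,b,method='Nelder-Mead',options=dict(initial_simplex=[b,b+[.7,0,0],b+[0,.7,0],b+[0,0,.7]]))
    return s.x[0],s.x[1],s.x[2]/50,-s.fun
E
python3 - <<'E'
from h import *
for f in ('case1','top0'):
    c=load(f)
    for h in (.8,1.5): print(f,h,'well',fitcirc(c,(603,-66),35.5,22,h=h),'pocket',fitshape(c,POCK,(583,-191,-.07),22,h=h))
c=load('case1')
g=c['pixels'][:,:,::-1].copy()
w,_=fitcirc(c,(603,-66),35.5,22); x,y,a,_=fitshape(c,POCK,(583,-191,-.07),22)
M=np.array([[np.cos(a),-np.sin(a)],[np.sin(a),np.cos(a)]])
P=np.vstack([outline(POCK)[0]@M.T+[x,y],w+35.5*U]); im=cv2.resize(g[80:270,90:390],None,fx=2.6,fy=2.6,interpolation=cv2.INTER_CUBIC)
for u,v in proj(c,np.c_[P,np.full(len(P),22)]): cv2.circle(im,(int((u-90+.5)*2.6),int((v-80+.5)*2.6)),1,(0,0,255),-1)
cv2.imwrite('pics/fit1.png',im)
print(fitcirc(c,w,27,16),fitcirc(c,w,19,10), fitcirc(c,w,17.5,48,-1,10))
E
```

```text
case1 0.8 well (array([601.62247101, -68.20162622]), np.float64(54.15657043457031)) pocket (np.float64(577.878906990394), np.float64(-190.78077331808635), np.float64(-0.09450338474259448), np.float64(58.97905731201172))
case1 1.5 well (array([601.6458678 , -68.30186072]), np.float64(54.514102935791016)) pocket (np.float64(578.3612373585783), np.float64(-190.7535622407052), np.float64(-0.09244104717890128), np.float64(59.608062744140625))
top0 0.8 well (array([602.175, -66.35 ]), np.float64(15.816447257995605)) pocket (np.float64(577.4825958130451), np.float64(-189.9995219942167), np.float64(-0.09355769854380304), np.float64(33.17396926879883))
top0 1.5 well (array([602.14920789, -66.56950075]), np.float64(26.806013107299805)) pocket (np.float64(577.803855550153), np.float64(-189.98419485167568), np.float64(-0.0939470533477979), np.float64(48.74468231201172))
(array([601.71167466, -68.25880242]), np.float64(34.107032775878906)) (array([602.03978541, -68.13092021]), np.float64(28.031644821166992)) (array([601.6254831 , -67.75131951]), np.float64(57.37303161621094))
```

View pics/fit1.png

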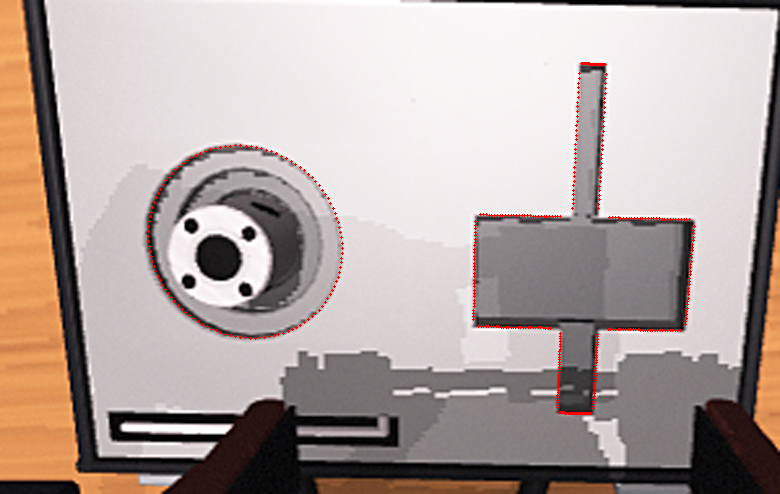

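The overlay lies on both outlines, with the well at (601.7,-68.2) and the pocket at (578.2,-190.8) with yaw -0.093. I'll go over the saws next.

```bash
python3 -c "
from h import *
go(600,229,145,-0.093)"
```

```text
t 1.6 pos [ 568.16 -158.39  145.71] ori [ 3.1411e+00 -3.0000e-04 -7.1800e-02] F [-0.3  0.2 -0.5] w 0.996 0.0
turn [ 0.0005 -0.0003  0.0212] shift cm [  0.398 -38.868   0.052]
```

send_rows([
  [[0,0,0.021],[0.4,-38.87,0.05],0],
  [[0,0,0.021],[0.4,-38.87,0.05],0],
  [[0,0,0.021],[0.4,-38.87,0.05],0],
  [[0,0,0.021],[0.4,-38.87,0.05],0],
  [[0,0,0.021],[0.4,-38.87,0.05],0],
])

```text
time: 2.1
eef_pos: [588.8, 92.3, 145.8]
orientation: [-3.142, -0.001, -0.094]
force: [0.3, -0.7, 0.3]
gripper_width: 0.999
grasp_force: 0.0
```

send_rows([
  [[0,0,0],[0.3,-14,0],0],
  [[0,0,0],[0.3,-14,0],0],
  [[0,0,0],[0.3,-14,0],0],
  [[0,0,0],[0.3,-14,0],0],
  [[0,0,0],[0.3,-14,0],0],
])

```text
time: 2.6
eef_pos: [604.7, 230.4, 145.1]
orientation: [3.141, -0.0, -0.091]
force: [0.2, 0.0, 0.2]
gripper_width: 0.999
grasp_force: 0.0
```

```bash
python3 - <<'E'
from h import *
go(600,229,145,-0.093)
c=snap('wrist','saws1')
print(fitcirc(c,(608,147),25.5,44,-1,12),fitcirc(c,(606,310),34,44,-1,12))
t=load('top0'); print(fitcirc(t,(608,147),25.5,44,-1,8),fitcirc(t,(606,310),34,44,-1,8))
g=c['pixels'][:,:,::-1].copy()
for p,r in ((fitcirc(c,(608,147),25.5,44,-1,12)[0],25.5),(fitcirc(c,(606,310),34,44,-1,12)[0],34)):
  for u,v in proj(c,np.c_[p+r*U,np.full(len(U),44)]): g[int(v+.5),int(u+.5)]=(0,0,255)
cv2.imwrite('pics/fit2.png',g)
E
```

```text
t 2.6 pos [604.68 230.4  145.11] ori [ 3.1409e+00 -1.0000e-04 -9.1200e-02] F [0.2 0.  0.2] w 0.999 0.0
turn [ 0.0007 -0.0001  0.0018] shift cm [-0.453  0.182  0.011]
(array([610.11791124, 152.17767396]), np.float64(57.89876174926758)) (array([610.67031555, 313.54710999]), np.float64(52.135963439941406))
(array([609.33144901, 151.82130599]), np.float64(43.17401123046875)) (array([610.97484088, 314.46605222]), np.float64(41.858375549316406))
```

View pics/fit2.png

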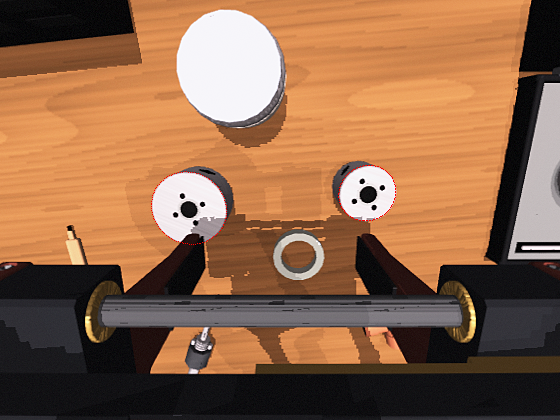

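send_rows([
  [[0,0,0],[1.25,7.74,0],0],
  [[0,0,0],[1.25,7.74,4],0],
  [[0,0,0],[1.25,7.74,5.5],0],
  [[0,0,0],[1.25,7.74,5.5],0],
  [[0,0,0],[1.25,7.74,5.5],0],
])

```text
time: 3.15
eef_pos: [610.0, 152.4, 90.8]
orientation: [-3.141, -0.0, -0.092]
force: [0.1, 0.2, 0.3]
gripper_width: 1.0
grasp_force: 0.0
```

```bash
python3 - <<'E'
from h import *
c=snap('wrist','med2')
p=fitcirc(c,(610,152),25.5,44,-1,8);print(p)
go(*p[0],18,-0.093)
E
```

```text
(array([609.98447749, 151.54518696]), np.float64(55.91777420043945))
t 3.2 pos [610.5  153.11  91.76] ori [-3.1407e+00 -2.0000e-03 -9.1400e-02] F [ 0.4 -0.   0.6] w 1.001 0.0
turn [-0.0009 -0.002   0.0016] shift cm [-0.052  0.167  7.375]
```

send_rows([
  [[0,0,0],[0,0.06,3.5],0],
  [[0,0,0],[0,0.06,6.5],0],
  [[0,0,0],[0,0.06,7.3],0],
  [[0,0,0],[0,0.06,7.3],0],
  [[0,0,0],[0,0.06,7.3],0.2],
], newtons=30)

```text
time: 3.7
eef_pos: [611.0, 153.0, 19.4]
orientation: [-3.141, -0.003, -0.091]
force: [-0.7, 0.1, 0.9]
gripper_width: 0.942
grasp_force: 0.0
```

send_rows([
  [[0,0,0],[0,0,0],0.8],
  [[0,0,0],[0,0,0],0.8],
  [[0,0,0],[0,0,0],0.8],
  [[0,0,0],[0,0,0],0.8],
  [[0,0,0],[0,0,0],0.8],
])

```text
time: 4.2
eef_pos: [610.1, 152.2, 17.6]
orientation: [3.142, -0.001, -0.091]
force: [-0.7, 0.2, 2.0]
gripper_width: 0.57
grasp_force: 30.0
```

send_rows([
  [[0,0,0],[0,0,-5],0.8],
  [[0,0,0],[0,0,-10],0.8],
  [[0,0,0],[-1,5,-11],0.8],
  [[0,0,0],[-2,10,-11],0.8],
  [[0,0,0],[-2.84,15,-11],0.8],
])

```text
time: 4.7
eef_pos: [568.4, 8.0, 127.7]
orientation: [3.142, -0.001, -0.09]
force: [1.4, -1.2, -1.6]
gripper_width: 0.568
grasp_force: 30.0
```

send_rows([
  [[0,0,0],[0,4,0],0.8],
  [[0,0,0],[0,7,0],0.8],
  [[0,0,0],[0,7.05,0],0.8],
  [[0,0,0],[0,7.05,0],0.8],
  [[0,0,0],[0,7.05,0],0.8],
])

```text
time: 5.2
eef_pos: [562.5, -60.2, 126.8]
orientation: [-3.141, 0.0, -0.09]
force: [-0.3, -0.4, -1.7]
gripper_width: 0.573
grasp_force: 30.0
```

```bash
python3 - <<'E'
from h import *
c=snap('wrist','held1')
w=fitcirc(c,(601.7,-68.2),35.5,22);print(w,fitcirc(c,w[0],17.5,48,-1))
s=observe();a=-.0915
e=s['eef_pos']; print(e,s['gripper_width'])
for z in (150,152,154,156,158): print(z,fitcirc(c,e[:2],25.5,z,-1,8,h=1))
for z in (150,154,158): print(z,fitcirc(c,e[:2],25.5,z,1,8,h=1))
go(601.7,-68.2,128,-.093)
E
```

```text
(array([601.47343248, -67.3089798 ]), np.float64(57.46470260620117)) (array([601.3769789 , -67.22641304]), np.float64(58.6678581237793))
[562.53482434 -60.01988573 126.8176155 ] 0.5667955789332108
150 (array([561.84370336, -59.64354912]), np.float64(40.36198806762695))
152 (array([562.58552602, -59.68646597]), np.float64(40.181819915771484))
154 (array([563.25327619, -59.71595413]), np.float64(39.90772247314453))
156 (array([562.64764292, -59.67353923]), np.float64(38.94960403442383))
158 (array([563.9575861 , -60.02344406]), np.float64(34.202171325683594))
150 (array([571.14292208, -63.25271109]), np.float64(19.963014602661133))
154 (array([569.51867348, -67.84898599]), np.float64(16.603662490844727))
158 (array([572.1004646 , -67.42240439]), np.float64(16.25361442565918))
t 5.25 pos [562.53 -60.02 126.82] ori [-3.1411e+00  4.0000e-04 -8.9800e-02] F [-0.5 -0.9 -0.7] w 0.567 30.0
turn [-0.0005  0.0004  0.0032] shift cm [ 3.974  0.463 -0.12 ]
```

View pics/held1.png

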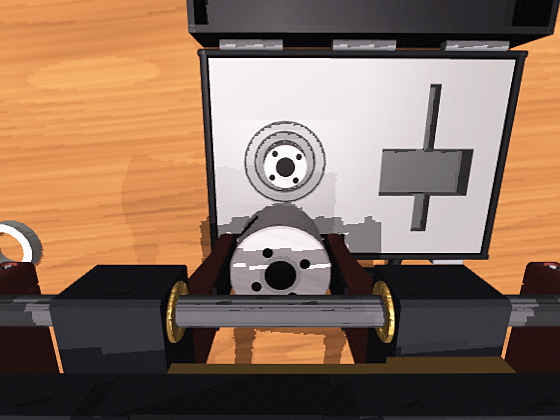

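The held saw's cap is at about (281,262) and the well at (285,161), clear and level. I'll move over the well and lower in stages.

send_rows([
  [[0,0,0],[3.91,0.41,0],0.8],
  [[0,0,0],[3.91,0.41,0],0.8],
  [[0,0,0],[3.91,0.41,3],0.8],
  [[0,0,0],[3.91,0.41,6],0.8],
  [[0,0,0],[3.91,0.41,8],0.8],
])

```text
time: 5.75
eef_pos: [600.1, -67.3, 44.8]
orientation: [-3.141, 0.002, -0.089]
force: [0.1, 0.4, -1.1]
gripper_width: 0.564
grasp_force: 30.0
```

```bash
python3 - <<'E'
from h import *
c=snap('wrist','held2')
go(601.4,-67.3,36,-.093)
w,_=fitcirc(c,(601.4,-67.3),35.5,22)
e=observe()['eef_pos']; print(w,fitcirc(c,e[:2],25.5,e[2]+26,-1,8,h=1))
im=cv2.resize(c['pixels'][:,:,::-1][100:300,150:410],None,fx=3,fy=3,interpolation=cv2.INTER_CUBIC)
P=np.vstack([np.c_[[601.4,-67.3]+35.5*U,np.full(120,22)],np.c_[e[:2]+25.5*U,np.full(120,e[2]-18)]])
for u,v in proj(c,P): cv2.circle(im,(int((u-150+.5)*3),int((v-100+.5)*3)),1,(0,0,255),-1)
cv2.imwrite('pics/held2c.png',im)
E
```

```text
t 5.8 pos [598.41 -67.09  41.21] ori [-3.1408  0.0074 -0.0895] F [-1.2 -0.2 -4.1] w 0.571 30.0
turn [-0.0008  0.0074  0.0035] shift cm [ 0.304 -0.005  0.519]
[602.16557166 -67.28188559] (array([599.07809438, -66.58365641]), np.float64(39.94009780883789))
```

View pics/held2c.png

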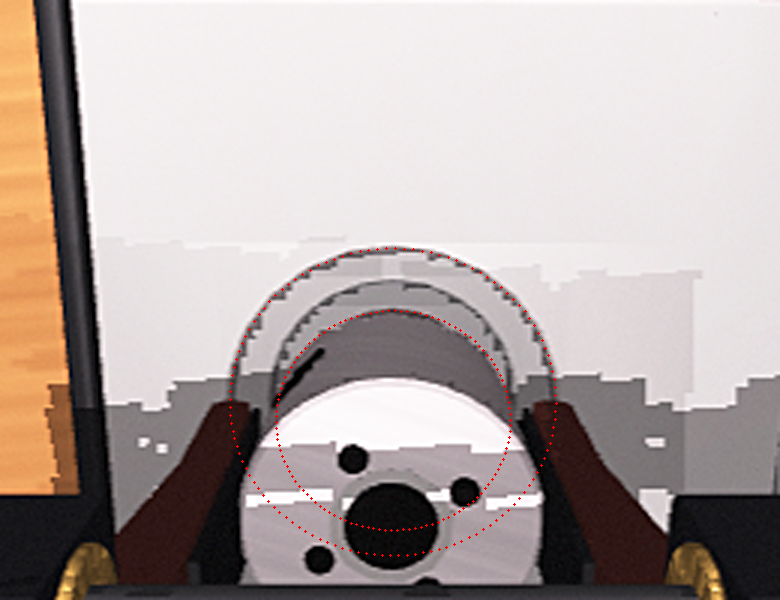

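The saw is over the well and centred left to right, but needs about 3 mm in +x. I'll let the arm settle and re-read before adjusting.

send_rows([
  [[0,0,0],[0,0,0],0.8],
  [[0,0,0],[0,0,0],0.8],
  [[0,0,0],[0,0,0],0.8],
])

```text
time: 6.1
eef_pos: [602.2, -68.7, 49.4]
orientation: [3.141, -0.004, -0.091]
force: [-0.2, 0.9, -1.0]
gripper_width: 0.568
grasp_force: 30.0
```

```bash
python3 - <<'E'
from h import *
c=snap('wrist','held3')
go(602,-67.3,36,-.093)
w,_=fitcirc(c,(601.4,-67.3),35.5,22)
e=observe()['eef_pos']; print(w,fitcirc(c,e[:2],25.5,e[2]+26,-1,8,h=1))
E
```

```text
t 6.15 pos [602.07 -68.8   49.24] ori [ 3.1413 -0.0034 -0.0909] F [ 0.2 -0.5 -1.7] w 0.569 30.0
turn [ 0.0003 -0.0034  0.0021] shift cm [-0.025 -0.149  1.324]
[602.43310615 -67.20660547] (array([602.35044605, -68.10283085]), np.float64(39.91606521606445))
```

send_rows([
  [[0,0,0],[0,0,0],0.8],
  [[0,0,0],[0,0,0],0.8],
  [[0,0,0],[0,0,0],0.8],
  [[0,0,0],[0,0,0],0.8],
  [[0,0,0],[0,0,0],0.8],
])

```text
time: 6.65
eef_pos: [601.0, -68.9, 47.0]
orientation: [3.142, 0.0, -0.091]
force: [-0.1, 1.2, -0.9]
gripper_width: 0.573
grasp_force: 30.0
```

```bash
python3 - <<'E'
from h import *
for k in range(3):
    c=capture('wrist')
    w,_=fitcirc(c,(601.4,-67.3),35.5,22)
    e=observe()['eef_pos']; print(e.round(2),w,fitcirc(c,e[:2],25.5,e[2]+26,-1,8,h=1))
go(602,-67.3,36,-.093)
E
```

```text
[600.97 -68.89  46.98] [602.45270317 -67.37037028] (array([601.34046018, -68.33049955]), np.float64(39.87179946899414))
[600.95 -68.87  46.94] [602.50709586 -67.26419417] (array([601.32851491, -68.29452576]), np.float64(39.87020492553711))
[600.94 -68.88  46.93] [602.47858236 -67.380663  ] (array([601.32970139, -68.27575028]), np.float64(39.89645767211914))
t 6.8 pos [600.94 -68.88  46.93] ori [-3.1416e+00  2.0000e-04 -9.1300e-02] F [ 0.1 -0.6 -0. ] w 0.57 30.0
turn [-0.      0.0002  0.0017] shift cm [ 0.091 -0.167  1.093]
```

send_rows([
  [[0,0,0],[0.13,-0.11,0.3],0.8],
  [[0,0,0],[0.13,-0.11,0.6],0.8],
  [[0,0,0],[0.13,-0.11,0.8],0.8],
  [[0,0,0],[0.13,-0.11,1.0],0.8],
  [[0,0,0],[0.13,-0.11,1.1],0.8],
])

```text
time: 7.3
eef_pos: [602.2, -67.9, 35.6]
orientation: [-3.142, 0.001, -0.091]
force: [0.2, 1.4, -0.3]
gripper_width: 0.567
grasp_force: 30.0
```

send_rows([
  [[0,0,0],[0,0,0.1],0.8],
  [[0,0,0],[0,0,0.2],0.8],
  [[0,0,0],[0,0,0.3],0.8],
  [[0,0,0],[0,0,0.4],0.8],
  [[0,0,0],[0,0,0.4],0.8],
])

```text
time: 7.8
eef_pos: [602.3, -67.8, 31.9]
orientation: [-3.142, 0.0, -0.091]
force: [-0.4, 0.4, -0.5]
gripper_width: 0.571
grasp_force: 30.0
```

send_rows([
  [[0,0,0],[0,0,0.1],0.8],
  [[0,0,0],[0,0,0.2],0.8],
  [[0,0,0],[0,0,0.3],0.8],
  [[0,0,0],[0,0,0.38],0.8],
  [[0,0,0],[0,0,0.4],0.8],
])

```text
time: 8.3
eef_pos: [602.3, -67.9, 27.9]
orientation: [-3.142, 0.0, -0.091]
force: [0.2, -0.2, -0.5]
gripper_width: 0.571
grasp_force: 30.0
```

send_rows([
  [[0,0,0],[0,0,0.05],0.8],
  [[0,0,0],[0,0,0.08],0.8],
  [[0,0,0],[0,0,0.1],0.8],
  [[0,0,0],[0,0,0.1],0.8],
])

```text
time: 8.7
eef_pos: [602.4, -67.9, 27.5]
orientation: [3.142, -0.0, -0.091]
force: [-2.3, 0.2, 2.9]
gripper_width: 0.566
grasp_force: 30.0
```

send_rows([
  [[0,0,0],[0,0,0],0.3],
  [[0,0,0],[0,0,0],0],
  [[0,0,0],[0,0,0],0],
  [[0,0,0],[0,0,-1.5],0],
  [[0,0,0],[0,0,-4],0],
])

```text
time: 9.2
eef_pos: [601.2, -67.7, 66.0]
orientation: [-3.141, 0.004, -0.091]
force: [-0.5, -0.2, -0.1]
gripper_width: 0.976
grasp_force: 0.0
```

send_rows([
  [[0,0,0],[0,0,-5],0],
  [[0,0,0],[0,0,-6.2],0],
  [[0,0,0],[0,0,-6.2],0],
  [[0,0,0],[0,0,-6.2],0],
  [[0,0,0],[0,0,-6.2],0],
])

```text
time: 9.7
eef_pos: [601.4, -67.7, 126.7]
orientation: [-3.141, 0.004, -0.091]
force: [0.6, -0.3, -0.5]
gripper_width: 1.0
grasp_force: 0.0
```

```bash
python3 - <<'E'
from h import *
c=snap('wrist','med3')
for z in (54,60): print(z,fitcirc(c,(602,-67.8),25.5,z,-1,6))
print(fitcirc(c,(602,-67.8),35.5,22,1,6))
go(610.7,313.5,130,-.093)
E
```

```text
54 (array([602.65902979, -67.36718025]), np.float64(47.92761993408203))
60 (array([603.06892072, -66.14789903]), np.float64(29.922929763793945))
(array([601.96645951, -67.39277189]), np.float64(41.032615661621094))
t 9.75 pos [601.38 -67.7  126.53] ori [-3.1413  0.0039 -0.0912] F [-0.3  0.  -0.5] w 1.001 0.0
turn [-0.0003  0.0039  0.0018] shift cm [ -2.545 -38.047  -0.325]
```

send_rows([
  [[0,0,0],[-0.5,-5,0],0],
  [[0,0,0],[-1,-10,0],0],
  [[0,0,0],[-1.5,-15,0],0],
  [[0,0,0],[-2,-20,0],0],
  [[0,0,0],[-2.5,-25,0],0],
])

```text
time: 10.25
eef_pos: [599.3, 183.8, 127.2]
orientation: [3.141, 0.003, -0.091]
force: [1.5, -0.2, -0.2]
gripper_width: 1.004
grasp_force: 0.0
```

send_rows([
  [[0,0,0],[0,-5,0],0],
  [[0,0,0],[0,-9,0],0],
  [[0,0,0],[0,-11.5,0],0],
  [[0,0,0],[0,-12.5,1],0],
  [[0,0,0],[0,-13,2],0],
])

```text
time: 10.75
eef_pos: [611.6, 311.9, 106.7]
orientation: [3.14, 0.002, -0.09]
force: [0.7, -0.0, -0.3]
gripper_width: 1.001
grasp_force: 0.0
```

send_rows([
  [[0,0,0],[0,0,0],0],
  [[0,0,0],[0,0,0],0],
  [[0,0,0],[0,0,0],0],
  [[0,0,0],[0,0,0],0],
  [[0,0,0],[0,0,0],0],
])

```text
time: 11.25
eef_pos: [612.5, 311.0, 109.8]
orientation: [-3.141, -0.001, -0.092]
force: [0.5, 0.3, -0.7]
gripper_width: 1.0
grasp_force: 0.0
```

```bash
python3 - <<'E'
from h import *
c=snap('wrist','large2')
p=fitcirc(c,(611,313),34,44,-1,8);print(p)
go(*p[0],18,-0.093)
E
```

```text
(array([610.8428902, 313.5274057]), np.float64(56.08177185058594))
t 11.3 pos [612.43 311.19 109.71] ori [-3.1411e+00 -9.0000e-04 -9.1900e-02] F [ 0.1  0.3 -0.9] w 1.0 0.0
turn [-0.0005 -0.0009  0.0011] shift cm [-0.187 -0.215  9.171]
```

send_rows([
  [[0,0,0],[-0.19,-0.22,2.5],0],
  [[0,0,0],[-0.19,-0.22,5],0],
  [[0,0,0],[-0.19,-0.22,7],0],
  [[0,0,0],[-0.19,-0.22,8.5],0],
  [[0,0,0],[-0.19,-0.22,9],0],
], newtons=30)

```text
time: 11.8
eef_pos: [609.5, 313.5, 16.9]
orientation: [3.14, 0.003, -0.091]
force: [-1.2, 0.4, -0.3]
gripper_width: 1.001
grasp_force: 0.0
```

send_rows([
  [[0,0,0],[0,0,0],0],
  [[0,0,0],[0,0,0],0],
  [[0,0,0],[0,0,0],0.1],
  [[0,0,0],[0,0,0],0.8],
  [[0,0,0],[0,0,0],0.8],
])

```text
time: 12.3
eef_pos: [610.8, 314.0, 19.9]
orientation: [-3.141, -0.001, -0.091]
force: [-0.2, -2.3, 1.5]
gripper_width: 0.768
grasp_force: 1.0
```

send_rows([
  [[0,0,0],[0,0,0],0.8],
  [[0,0,0],[0,0,0],0.8],
  [[0,0,0],[0,0,0],0.8],
  [[0,0,0],[0,0,0],0.8],
])

```text
time: 12.7
eef_pos: [610.8, 313.9, 19.8]
orientation: [-3.141, -0.001, -0.091]
force: [-0.6, -0.8, 5.8]
gripper_width: 0.755
grasp_force: 30.0
```

send_rows([
  [[0,0,0],[0,0,-3],0.8],
  [[0,0,0],[0,0,-7],0.8],
  [[0,0,0],[0,3,-10],0.8],
  [[0,0,0],[0,8,-10],0.8],
  [[0,0,0],[0,13,-10],0.8],
])

```text
time: 13.2
eef_pos: [598.5, 184.1, 119.4]
orientation: [-3.141, -0.001, -0.089]
force: [0.1, -1.1, -2.6]
gripper_width: 0.76
grasp_force: 30.0
```

send_rows([
  [[0,0,0],[0,5,0],0.8],
  [[0,0,0],[0,10,0],0.8],
  [[0,0,0],[0,15,0],0.8],
  [[0,0,0],[0,19,0],0.8],
  [[0,0,0],[0,22,0],0.8],
])

```text
time: 13.7
eef_pos: [577.5, -37.0, 117.8]
orientation: [3.142, 0.002, -0.093]
force: [1.1, 0.2, -1.7]
gripper_width: 0.755
grasp_force: 30.0
```

send_rows([
  [[0,0,0],[-1,2,0],0.8],
  [[0,0,0],[-1.6,3,0],0.8],
  [[0,0,0],[-1.8,3.07,0],0.8],
  [[0,0,0],[-1.87,3.07,0],0.8],
  [[0,0,0],[-1.87,3.07,0],0.8],
])

```text
time: 14.2
eef_pos: [557.3, -62.3, 118.9]
orientation: [-3.141, -0.0, -0.09]
force: [-0.0, 0.1, -2.1]
gripper_width: 0.757
grasp_force: 30.0
```

send_rows([
  [[0,0,0],[0,0,0],0.8],
  [[0,0,0],[0,0,0],0.8],
  [[0,0,0],[0,0,0],0.8],
  [[0,0,0],[0,0,0],0.8],
  [[0,0,0],[0,0,0],0.8],
])

```text
time: 14.7
eef_pos: [557.2, -63.4, 119.0]
orientation: [3.142, 0.0, -0.091]
force: [-0.5, 0.9, -2.8]
gripper_width: 0.758
grasp_force: 30.0
```

```bash
python3 - <<'E'
from h import *
c=snap('wrist','held4')
e=observe()['eef_pos']
print(fitcirc(c,(602,-67.5),25.5,54,-1,6),fitcirc(c,(602,-67.5),35.5,22,1,6))
print(fitcirc(c,e[:2],34,e[2]+24.2,-1,8,h=1))
go(602.4,-67.7,90,-.093)
E
```

```text
(array([602.04647465, -67.3093227 ]), np.float64(35.50178146362305)) (array([601.47644802, -67.3371147 ]), np.float64(49.02164840698242))
(array([557.21423568, -62.44562159]), np.float64(41.196720123291016))
t 14.75 pos [557.16 -63.43 119.02] ori [-3.1416 -0.     -0.0912] F [ 0.8 -0.1 -1.7] w 0.761 30.0
turn [-0.     -0.      0.0018] shift cm [4.544 0.014 2.902]
```

send_rows([
  [[0,0,0],[2,0.02,0],0.8],
  [[0,0,0],[4,0.03,0],0.8],
  [[0,0,0],[4.56,0.03,0],0.8],
  [[0,0,0],[4.56,0.03,0],0.8],
  [[0,0,0],[4.56,0.03,0],0.8],
])

```text
time: 15.25
eef_pos: [602.0, -67.9, 118.8]
orientation: [-3.142, 0.001, -0.091]
force: [0.0, -0.1, -1.9]
gripper_width: 0.758
grasp_force: 30.0
```

send_rows([
  [[0,0,0],[0,0,1.5],0.8],
  [[0,0,0],[0,0,3],0.8],
  [[0,0,0],[0,0,4.5],0.8],
  [[0,0,0],[0,0,5.8],0.8],
  [[0,0,0],[0,0,6.5],0.8],
])

```text
time: 15.75
eef_pos: [601.3, -67.7, 51.2]
orientation: [-3.141, 0.003, -0.091]
force: [-0.4, 0.5, -1.7]
gripper_width: 0.754
grasp_force: 30.0
```

send_rows([
  [[0,0,0],[0,0,0],0.8],
  [[0,0,0],[0,0,0],0.8],
  [[0,0,0],[0,0,0],0.8],
  [[0,0,0],[0,0,0],0.8],
  [[0,0,0],[0,0,0],0.8],
])

```text
time: 16.25
eef_pos: [602.9, -68.0, 54.7]
orientation: [3.141, -0.001, -0.091]
force: [0.1, 0.3, -1.6]
gripper_width: 0.757
grasp_force: 30.0
```

```bash
python3 - <<'E'
from h import *
c=snap('wrist','held5')
e=observe()['eef_pos']
print(fitcirc(c,(602,-67.5),35.5,22,1,6), fitcirc(c,e[:2],34,e[2]+24.2,-1,8,h=1))
go(602.5,-67.9,42,-.093)
E
```

```text
(array([602.45288086, -67.42001953]), np.float64(29.534624099731445)) (array([601.60837662, -67.70732216]), np.float64(43.6338005065918))
t 16.3 pos [602.78 -67.95  54.58] ori [ 3.1415e+00 -9.0000e-04 -9.1100e-02] F [-0.5 -0.8 -1.8] w 0.76 30.0
turn [ 0.0001 -0.0009  0.0019] shift cm [-0.03  -0.002  1.258]
```

send_rows([
  [[0,0,0],[0,0,0.4],0.8],
  [[0,0,0],[0,0,0.8],0.8],
  [[0,0,0],[0,0,1.1],0.8],
  [[0,0,0],[0,0,1.2],0.8],
  [[0,0,0],[0,0,1.2],0.8],
])

```text
time: 16.8
eef_pos: [602.3, -67.9, 41.6]
orientation: [-3.142, 0.001, -0.091]
force: [0.2, 0.3, -1.6]
gripper_width: 0.756
grasp_force: 30.0
```

send_rows([
  [[0,0,0],[0,0,0.05],0.8],
  [[0,0,0],[0,0,0.1],0.8],
  [[0,0,0],[0,0,0.15],0.8],
  [[0,0,0],[0,0,0.2],0.8],
  [[0,0,0],[0,0,0.2],0.8],
])

```text
time: 17.3
eef_pos: [602.5, -67.9, 40.0]
orientation: [-3.142, 0.0, -0.091]
force: [0.2, -0.2, -2.1]
gripper_width: 0.761
grasp_force: 30.0
```

send_rows([
  [[0,0,0],[0,0,0.1],0.8],
  [[0,0,0],[0,0,0.2],0.8],
  [[0,0,0],[0,0,0.3],0.8],
  [[0,0,0],[0,0,0.38],0.8],
  [[0,0,0],[0,0,0.4],0.8],
])

```text
time: 17.8
eef_pos: [602.4, -67.9, 35.8]
orientation: [-3.142, 0.0, -0.091]
force: [-0.1, 0.6, -2.1]
gripper_width: 0.757
grasp_force: 30.0
```

send_rows([
  [[0,0,0],[0,0,0.04],0.8],
  [[0,0,0],[0,0,0.06],0.8],
  [[0,0,0],[0,0,0.06],0.8],
])

```text
time: 18.1
eef_pos: [602.5, -67.9, 35.8]
orientation: [3.142, -0.0, -0.091]
force: [-1.2, 0.3, 2.2]
gripper_width: 0.756
grasp_force: 30.0
```

send_rows([
  [[0,0,0],[0,0,0],0.1],
  [[0,0,0],[0,0,0],0],
  [[0,0,0],[0,0,0],0],
  [[0,0,0],[0,0,-2],0],
  [[0,0,0],[0,0,-5],0],
])

```text
time: 18.6
eef_pos: [601.1, -67.7, 83.4]
orientation: [-3.141, 0.005, -0.091]
force: [0.2, -0.2, 0.8]
gripper_width: 0.999
grasp_force: 0.0
```

send_rows([
  [[0,0,0],[0,0,-4],0],
  [[0,0,0],[0,0,-5],0],
  [[0,0,0],[0,0,-5],0],
  [[0,0,0],[0,0,-5],0],
  [[0,0,0],[0,0,-5],0],
])

```text
time: 19.1
eef_pos: [601.5, -67.8, 132.8]
orientation: [-3.141, 0.004, -0.091]
force: [-0.4, -0.4, 0.2]
gripper_width: 1.003
grasp_force: 0.0
```

```bash
python3 - <<'E'
from h import *
c=snap('wrist','large3')
for z in (54,60,64): print(z,fitcirc(c,(602,-67.8),34,z,-1,6))
go(430,338,145,-.093)
E
```

```text
54 (array([600.51894664, -67.21330951]), np.float64(45.47020721435547))
60 (array([602.87929299, -67.26069517]), np.float64(38.35193634033203))
64 (array([602.21507168, -66.4877552 ]), np.float64(25.06000518798828))
t 19.15 pos [601.56 -67.76 132.87] ori [-3.1413  0.0039 -0.0912] F [-0.1  0.3  0.1] w 1.0 0.0
turn [-0.0003  0.0039  0.0018] shift cm [-20.784 -38.846  -1.122]
```

send_rows([
  [[0,0,0],[-2.3,-4.3,0],0],
  [[0,0,0],[-4.6,-8.6,0],0],
  [[0,0,0],[-6.9,-12.9,0],0],
  [[0,0,0],[-9.2,-17.2,0],0],
  [[0,0,0],[-11.5,-21.5,0],0],
])

```text
time: 19.65
eef_pos: [506.0, 158.0, 133.9]
orientation: [3.141, 0.002, -0.092]
force: [0.2, 0.0, 0.7]
gripper_width: 1.0
grasp_force: 0.0
```

send_rows([
  [[0,0,0],[-2.3,-4.3,0],0],
  [[0,0,0],[-4.6,-8.6,0],0],
  [[0,0,0],[-6.9,-12.9,0],0],
  [[0,0,0],[-8.5,-16,0],0],
  [[0,0,0],[-9.3,-17.3,0],0],
])

```text
time: 20.15
eef_pos: [428.7, 339.7, 133.9]
orientation: [3.141, 0.002, -0.088]
force: [0.3, -0.1, -0.3]
gripper_width: 1.003
grasp_force: 0.0
```

send_rows([
  [[0,0,0],[0,0,0],0],
  [[0,0,0],[0,0,0],0],
  [[0,0,0],[0,0,0],0],
  [[0,0,0],[0,0,0],0],
  [[0,0,0],[0,0,0],0],
])

```text
time: 20.65
eef_pos: [431.4, 336.5, 135.5]
orientation: [-3.142, -0.0, -0.093]
force: [1.0, 0.6, 0.6]
gripper_width: 1.001
grasp_force: 0.0
```

```bash
python3 - <<'E'
from h import *
c=snap('wrist','arb1')
go(438,335,100,-.39)
im=cv2.resize(c['pixels'][:,:,::-1][90:300,150:430],None,fx=2.8,fy=2.8,interpolation=cv2.INTER_CUBIC)
cv2.imwrite('pics/arb1c.png',im)
E
```

```text
t 20.7 pos [431.25 336.63 135.52] ori [-3.1415e+00 -2.0000e-04 -9.2700e-02] F [-0.2  0.  -0.2] w 0.999 0.0
turn [-1.000e-04 -2.000e-04  2.973e-01] shift cm [0.686 0.1   3.552]
```

View pics/arb1c.png

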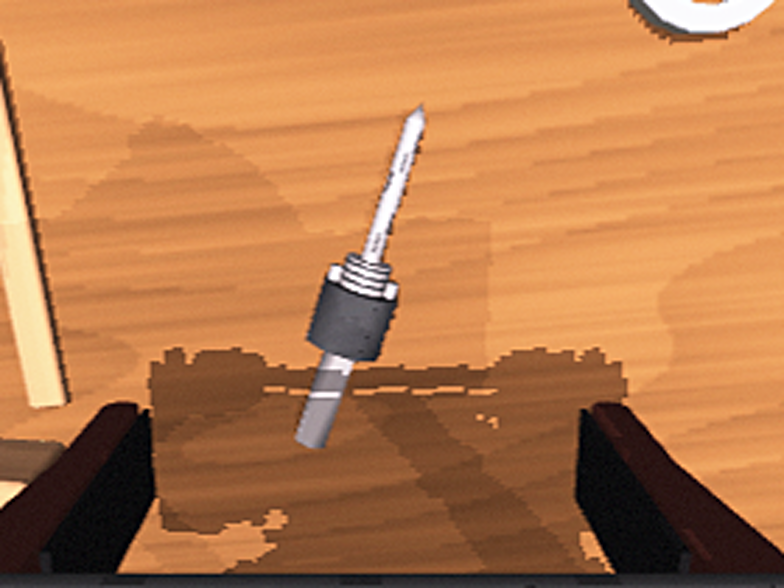

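The arbor is clear: tip at crop (421,106), collar around (354,315), shank end at (311,441). I'll fit its pose from the drill and shank edges.

```bash
cat >> h.py <<'E'
ARB=[((25,3.2),(72,3.2),(0,1)),((25,-3.2),(72,-3.2),(0,-1)),((-49,5.5),(-13,5.5),(0,1)),((-49,-5.5),(-13,-5.5),(0,-1)),((-49,-5),(-49,5),(-1,0))]
def arb(c,px):
    a,b=onz(c,px,13)[:,:2]; d=(a-b)/np.linalg.norm(a-b); yaw=np.arctan2(d[1],d[0]); print('manual',a,b,np.linalg.norm(a-b),'collar',a-76*d,yaw)
    g=a-76*d
    for h in (.8,1.3): print('fit',fitshape(c,ARB,(*g,yaw),13,-1,5,h))
E
python3 - <<'E'
from h import *
c=load('arb1'); f=lambda x,y:(150+(x+.5)/2.8-.5,90+(y+.5)/2.8-.5)
arb(c,[f(422,104),f(311,441)])
# collar flats: dark inside, at z=18.4
g=onz(c,[f(319,308),f(388,325)],18.4); print(g, g.mean(0), np.linalg.norm(g[0]-g[1]))
t=load('top0')
for h in (.8,1.3): print('top',fitshape(t,ARB,(440,335,-.39),13,-1,6,h))
E
```

```text
manual [499.55454608 311.73977961] [385.41845874 360.84564094] 124.25148711328899 collar [429.74175881 341.7760033 ] -0.40630022795474485
fit (np.float64(428.76464506416454), np.float64(342.72659341732066), np.float64(-0.4071942008011052), np.float64(40.5183219909668))
fit (np.float64(428.69952312531575), np.float64(342.8718127964367), np.float64(-0.4114043415659704), np.float64(48.074737548828125))
[[435.76725592 352.20510452  18.4       ]
 [427.58945008 329.29495533  18.4       ]] [431.678353   340.75002993  18.4       ] 24.325941794489992
top (np.float64(430.24359707681776), np.float64(344.30859842003827), np.float64(-0.41267057010013647), np.float64(27.620527267456055))
top (np.float64(430.2800749581522), np.float64(344.48023537117683), np.float64(-0.4169617852485763), np.float64(40.79704666137695))
```

send_rows([
  [[0,0,0.1],[-0.1,-0.2,1],0],
  [[0,0,0.2],[-0.2,-0.4,2],0],
  [[0,0,0.29],[-0.25,-0.54,3],0],
  [[0,0,0.315],[-0.25,-0.54,3.5],0],
  [[0,0,0.315],[-0.25,-0.54,3.5],0],
])

```text
time: 21.2
eef_pos: [428.5, 342.5, 99.6]
orientation: [3.14, 0.001, -0.405]
force: [-0.4, 0.2, -0.1]
gripper_width: 0.999
grasp_force: 0.0
```

send_rows([
  [[0,0,0],[0,0,0],0],
  [[0,0,0],[0,0,0],0],
  [[0,0,0],[0,0,0],0],
  [[0,0,0],[0,0,0],0],
  [[0,0,0],[0,0,0],0],
])

```text
time: 21.7
eef_pos: [428.8, 343.1, 100.7]
orientation: [-3.141, -0.0, -0.406]
force: [0.0, -0.0, 0.6]
gripper_width: 1.005
grasp_force: 0.0
```

```bash
python3 - <<'E'
from h import *
c=snap('wrist','arb2')
for p in ((429.3,342.2,-.408),):
  for h in (.8,1.3): print('fit',fitshape(c,ARB,p,13,-1,5,h))
# collar silhouette ends: drill side top edge & flats
COL=[((-11,13),(11,13),(0,1)),((-11,-13),(11,-13),(0,-1)),((-11,-5),(-11,5),(-1,0)),]
print('collar',fitshape(c,COL[:2],(429.3,342.2,-.408),18.4,1,4,.8))
go(429.3,342.2,4,-.408)
E
```

```text
fit (np.float64(428.3421101516939), np.float64(342.97778487809427), np.float64(-0.4075806877540952), np.float64(39.23804473876953))
fit (np.float64(428.5790356524967), np.float64(342.87276840166203), np.float64(-0.4099308044982118), np.float64(46.879817962646484))
collar (np.float64(431.5500219704626), np.float64(341.0325022200361), np.float64(-0.4263177776184317), np.float64(57.122032165527344))
t 21.75 pos [428.76 343.07 100.59] ori [-3.1414e+00 -1.0000e-04 -4.0600e-01] F [ 0.1  0.6 -0.3] w 1.0 0.0
turn [-0.0002 -0.0001  0.002 ] shift cm [0.082 0.06  9.659]
```

```bash
python3 - <<'E'
from h import *
for f in ('arb1','arb2'):
    c=load(f); a=-.408; d=np.array([np.cos(a),np.sin(a)]); o=np.array([428.5,342.9])
    s=np.arange(-56,85,1.)
    g=c['pixels'].astype(float)
    B=cv2.GaussianBlur(c['pixels'][:,:,2].astype(np.float32),(0,0),.5)
    P=np.c_[o+s[:,None]*d,np.full(len(s),13)]
    v=samp(B,proj(c,P)).astype(int); print(f,'tip',list(zip(s[-16:].astype(int),v[-16:])),'shank',list(zip(s[:12].astype(int),v[:12])))
    P[:,2]=26; v=samp(B,proj(c,P)).astype(int); print('collar top',v[40:56],v[62:80])
E
```

```text
arb1 tip [(np.int64(69), np.int64(254)), (np.int64(70), np.int64(255)), (np.int64(71), np.int64(255)), (np.int64(72), np.int64(251)), (np.int64(73), np.int64(238)), (np.int64(74), np.int64(217)), (np.int64(75), np.int64(189)), (np.int64(76), np.int64(146)), (np.int64(77), np.int64(107)), (np.int64(78), np.int64(93)), (np.int64(79), np.int64(96)), (np.int64(80), np.int64(94)), (np.int64(81), np.int64(91)), (np.int64(82), np.int64(96)), (np.int64(83), np.int64(97)), (np.int64(84), np.int64(95))] shank [(np.int64(-56), np.int64(51)), (np.int64(-55), np.int64(48)), (np.int64(-54), np.int64(47)), (np.int64(-53), np.int64(45)), (np.int64(-52), np.int64(46)), (np.int64(-51), np.int64(50)), (np.int64(-50), np.int64(61)), (np.int64(-49), np.int64(126)), (np.int64(-48), np.int64(162)), (np.int64(-47), np.int64(161)), (np.int64(-46), np.int64(159)), (np.int64(-45), np.int64(159))]
collar top [136 133 166 243 237 237 235 164  85  91  96  97  96  97  96  96] [103 107 107 105 105 109 103  50 170 254 172 202 252 171 207 251 172 214]
arb2 tip [(np.int64(69), np.int64(254)), (np.int64(70), np.int64(2
[... 267 characters left out ...]
 np.int64(98)), (np.int64(80), np.int64(95)), (np.int64(81), np.int64(93)), (np.int64(82), np.int64(97)), (np.int64(83), np.int64(98)), (np.int64(84), np.int64(95))] shank [(np.int64(-56), np.int64(51)), (np.int64(-55), np.int64(47)), (np.int64(-54), np.int64(46)), (np.int64(-53), np.int64(47)), (np.int64(-52), np.int64(47)), (np.int64(-51), np.int64(46)), (np.int64(-50), np.int64(75)), (np.int64(-49), np.int64(156)), (np.int64(-48), np.int64(167)), (np.int64(-47), np.int64(162)), (np.int64(-46), np.int64(163)), (np.int64(-45), np.int64(162))]
collar top [159 228 187 134 140 142 141  95  37  47  69  95  97  97  95  94] [ 96  99  98  98  97  99  97  54 101 261 185 163 248 207 178 257 221 125]
```

send_rows([
  [[0,0,0.002],[0,0,2.5],0],
  [[0,0,0.002],[0,0,5],0],
  [[0,0,0.002],[0,0,7],0.2],
  [[0,0,0.002],[0,0,8.5],0.3],
  [[0,0,0.002],[0,0,9.1],0.3],
], newtons=40)

```text
time: 22.25
eef_pos: [428.0, 342.5, 7.6]
orientation: [3.139, 0.001, -0.408]
force: [0.0, 0.3, 0.1]
gripper_width: 0.766
grasp_force: 0.0
```

send_rows([
  [[0,0,0],[0,0,0.2],0.3],
  [[0,0,0],[0,0,0.4],0.3],
  [[0,0,0],[0,0,0.4],0.3],
  [[0,0,0],[0,0,0.4],0.3],
  [[0,0,0],[0,0,0.4],0.3],
])

```text
time: 22.75
eef_pos: [429.0, 343.3, 6.1]
orientation: [-3.141, -0.001, -0.408]
force: [-0.3, -0.4, -0.0]
gripper_width: 0.701
grasp_force: 0.0
```

send_rows([
  [[0,0,0],[0,0,0.15],0.3],
  [[0,0,0],[0,0,0.25],0.4],
  [[0,0,0],[0,0,0.25],0.6],
  [[0,0,0],[0,0,0.25],0.9],
  [[0,0,0],[0,0,0.25],0.9],
])

```text
time: 23.25
eef_pos: [428.7, 343.0, 2.9]
orientation: [3.142, 0.0, -0.408]
force: [0.6, -0.9, -0.1]
gripper_width: 0.375
grasp_force: 0.0
```

send_rows([
  [[0,0,0],[0,0,0],0.9],
  [[0,0,0],[0,0,0],0.9],
  [[0,0,0],[0,0,0],0.9],
  [[0,0,0],[0,0,0],0.9],
  [[0,0,0],[0,0,0],0.9],
])

```text
time: 23.75
eef_pos: [428.7, 342.9, 2.9]
orientation: [3.141, 0.0, -0.408]
force: [0.2, -0.8, 0.7]
gripper_width: 0.292
grasp_force: 40.0
```

```bash
python3 - <<'E'
from h import *
go(428.5,342.9,4,-.408)
E
```

```text
t 23.75 pos [428.68 342.95   2.93] ori [ 3.1414e+00  1.0000e-04 -4.0830e-01] F [ 0.2 -0.8  0.7] w 0.292 40.0
turn [ 0.0002  0.0001 -0.0003] shift cm [-0.015  0.011 -0.107]
```

send_rows([
  [[0,0,0],[0,0,-3],0.9],
  [[0,0,0],[0,0,-7],0.9],
  [[0,0,0],[1,1.2,-10.5],0.9],
  [[0,0,0],[4,5,-11],0.9],
  [[0,0,0],[7,8.6,-11],0.9],
])

```text
time: 24.25
eef_pos: [459.7, 236.1, 115.2]
orientation: [-3.139, -0.003, -0.406]
force: [1.0, 0.3, -2.1]
gripper_width: 0.294
grasp_force: 40.0
```

send_rows([
  [[0,0,0],[3,3.7,0],0.9],
  [[0,0,0],[6,7.4,0],0.9],
  [[0,0,0],[9,11.1,0],0.9],
  [[0,0,0],[12,14.8,0],0.9],
  [[0,0,0],[15,18.5,0],0.9],
])

```text
time: 24.75
eef_pos: [523.1, 5.1, 112.7]
orientation: [-3.141, 0.0, -0.408]
force: [1.5, -0.0, -1.3]
gripper_width: 0.293
grasp_force: 40.0
```

send_rows([
  [[0,0,-0.08],[3,3.7,0],0.9],
  [[0,0,-0.16],[6,7.4,0],0.9],
  [[0,0,-0.24],[9,11,0],0.9],
  [[0,0,-0.3],[11.5,14.4,0],0.9],
  [[0,0,-0.315],[12.8,15.9,0],0.9],
])

```text
time: 25.25
eef_pos: [577.3, -193.4, 112.0]
orientation: [3.141, 0.001, -0.094]
force: [-0.4, 0.8, -2.0]
gripper_width: 0.289
grasp_force: 40.0
```

send_rows([
  [[0,0,0],[0,0,0],0.9],
  [[0,0,0],[0,0,0],0.9],
  [[0,0,0],[0,0,0],0.9],
  [[0,0,0],[0,0,0],0.9],
  [[0,0,0],[0,0,0],0.9],
])

```text
time: 25.75
eef_pos: [577.5, -188.8, 113.2]
orientation: [-3.142, -0.0, -0.092]
force: [0.9, 0.2, -1.0]
gripper_width: 0.29
grasp_force: 40.0
```

```bash
python3 - <<'E'
from h import *
c=snap('wrist','pk1')
go(578.3,-191.5,60,-.093)
print(fitshape(c,POCK,(578.3,-191.5,-.093),22,1,6,.8))
for z in (60,64): print(fitcirc(c,(602,-67.8),34,z,-1,6))
E
```

```text
t 25.8 pos [ 577.47 -188.93  113.16] ori [ 3.1416e+00 -3.0000e-04 -9.2100e-02] F [-0.  -0.5 -2.2] w 0.291 40.0
turn [ 0.     -0.0003  0.0009] shift cm [0.104 0.248 5.316]
(np.float64(578.0547441285978), np.float64(-190.94536904806608), np.float64(-0.09725455911211757), np.float64(38.5870361328125))
(array([602.89385955, -67.81965953]), np.float64(41.12302780151367))
(array([604.51452727, -68.36294377]), np.float64(34.07273864746094))
```

send_rows([
  [[0,0,0.002],[0.16,0.23,1.5],0.9],
  [[0,0,0.002],[0.16,0.23,3],0.9],
  [[0,0,0.002],[0.16,0.23,5],0.9],
  [[0,0,0.002],[0.16,0.23,6.5],0.9],
  [[0,0,0.002],[0.16,0.23,7.8],0.9],
])

```text
time: 26.3
eef_pos: [577.9, -191.9, 32.2]
orientation: [-3.141, 0.003, -0.095]
force: [0.6, -0.9, -2.1]
gripper_width: 0.295
grasp_force: 40.0
```

send_rows([
  [[0,0,0],[0,0,0.3],0.9],
  [[0,0,0],[0,0,0.3],0.9],
  [[0,0,0],[0,0,0.3],0.9],
  [[0,0,0],[0,0,0.3],0.9],
  [[0,0,0],[0,0,0.3],0.9],
])

```text
time: 26.8
eef_pos: [579.4, -192.4, 33.0]
orientation: [3.141, -0.002, -0.095]
force: [-0.1, 0.7, -1.6]
gripper_width: 0.291
grasp_force: 40.0
```

```bash
python3 - <<'E'
from h import *
c=snap('wrist','pk2')
go(578.9,-191.4,26,-.095)
e=observe()['eef_pos']; 
print(fitshape(c,POCK,(578.3,-191.5,-.093),22,1,6,.8))
# drill edges only (at axis height)
print('drill',fitshape(c,ARB[:2],(e[0],e[1],-.093),e[2]+10,-1,3,.8))
im=cv2.resize(c['pixels'][:,:,::-1][100:310,160:430],None,fx=2.8,fy=2.8,interpolation=cv2.INTER_CUBIC)
cv2.imwrite('pics/pk2c.png',im)
E
```

```text
t 26.85 pos [ 579.23 -192.37   32.8 ] ori [ 3.1412e+00 -1.3000e-03 -9.5200e-02] F [ 0.3  0.4 -1.3] w 0.296 40.0
turn [ 0.0004 -0.0013 -0.0002] shift cm [-0.043 -0.094  0.68 ]
(np.float64(578.1612192515363), np.float64(-190.89951396588168), np.float64(-0.09584469292509323), np.float64(33.048179626464844))
drill (np.float64(581.6099745871109), np.float64(-191.43227553839077), np.float64(-0.09172363397753246), np.float64(41.18822479248047))
```

View pics/pk2c.png

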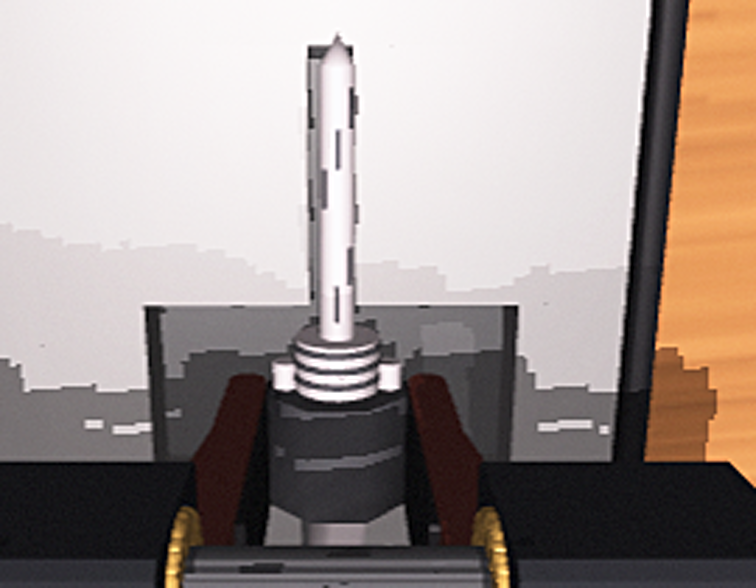

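The drill sits about 1 mm to the right (-y) of the slot centre: the drill is at crop x 337, and the slot runs 308–355, centre 331.5. The yaw matches. I'll compute the along-axis offset.

```bash
python3 - <<'E'
from h import *
c=load('pk2'); f=lambda x,y:(160+(x+.5)/2.8-.5,100+(y+.5)/2.8-.5)
tip=onz(c,[f(337,36)],42.8+.0)[0]; a=-.0935; d=np.array([np.cos(a),np.sin(a)]); n=np.array([-d[1],d[0]])
o=np.array([578.16,-190.9])
e=onz(c,[f(331,45)],22)[0]
for q in (tip,e): print(q, (q[:2]-o)@d,(q[:2]-o)@n)
b=onz(c,[f(337,325)],42.8)[0]; print((b[:2]-o)@d,(b[:2]-o)@n)
go(578.9,-191.4,26,-.095)
E
```

```text
[ 656.11395624 -199.27712657   42.8       ] 78.39557851419643 -1.0624561579563148
[ 655.44246406 -198.05286449   22.        ] 77.61271758123696 0.09376534009775117
26.171042843629856 -0.9417486656428693
t 26.85 pos [ 579.23 -192.37   32.8 ] ori [ 3.1412e+00 -1.3000e-03 -9.5200e-02] F [ 0.3  0.4 -1.3] w 0.296 40.0
turn [ 0.0004 -0.0013 -0.0002] shift cm [-0.043 -0.094  0.68 ]
```

send_rows([
  [[0,0,0],[-0.1,-0.05,0],0.9],
  [[0,0,0],[-0.2,-0.1,0],0.9],
  [[0,0,0],[-0.2,-0.1,0],0.9],
  [[0,0,0],[-0.2,-0.1,0],0.9],
  [[0,0,0],[-0.2,-0.1,0],0.9],
])

```text
time: 27.35
eef_pos: [576.9, -191.0, 31.9]
orientation: [-3.142, 0.0, -0.095]
force: [0.6, 0.1, -1.3]
gripper_width: 0.292
grasp_force: 40.0
```

```bash
python3 - <<'E'
from h import *
c=snap('wrist','pk3')
go(577.1,-191.2,26,-.0945)
e=observe()['eef_pos']; z=e[2]+10
print(fitshape(c,POCK[2:4]+POCK[6:8]+POCK[4:6],(578.1,-191,-.094),22,1,3,.8))
print('drill',fitshape(c,ARB[:2],(e[0],e[1],-.093),z,-1,3,.8))
B=cv2.GaussianBlur(c['pixels'][:,:,2].astype(np.float32),(0,0),.5)
d=np.array([np.cos(-.094),np.sin(-.094)]); n=np.array([-d[1],d[0]])
for zz,S in ((z,np.arange(70,82,1.)),):
    P=np.c_[e[:2]+.6*n+S[:,None]*d,np.full(len(S),zz)]; print(S.astype(int),samp(B,proj(c,P)).astype(int))
# cross profiles at s=50 (drill and slot edges), in the insert plane
G=c['pixels'].mean(2).astype(np.float32)
for s in (40,55,68):
    t=np.arange(-9,9.5,.75); P=np.c_[np.array([578.16,-190.9])+s*d+t[:,None]*n,np.full(len(t),22)]; print(s,samp(G,proj(c,P)).astype(int))
E
```

```text
t 27.4 pos [ 576.91 -191.06   31.91] ori [-3.1416  0.     -0.0952] F [-0.1 -0.5 -1.6] w 0.294 40.0
turn [-0.      0.     -0.0007] shift cm [0.02  0.012 0.591]
(np.float64(578.17945689456), np.float64(-190.59912377844842), np.float64(-0.09014901592045586), np.float64(59.39231872558594))
drill (np.float64(574.3640063282318), np.float64(-190.1131435750013), np.float64(-0.0958952013972847), np.float64(42.464168548583984))
[70 71 72 73 74 75 76 77 78 79 80 81] [253 253 250 232 212 185 151 109 200 250 248 248]
40 [234 235 234 235 235 248 220  27 165 223 239 248 251 251 245 238 212 142
 125 195 231 233 236 236 236]
55 [240 240 241 241 241 249 246   9 158 226 244 222 101 236 253 237 211 140
 108 179 245 241 242 242 241]
68 [246 244 244 244 245 251 216 114 164 225 240 249 251 251 245 237 206 139
  63 225 248 237 244 246 245]
```

send_rows([
  [[0,0,0],[0.05,0.02,0.3],0.9],
  [[0,0,0],[0.05,0.02,0.7],0.9],
  [[0,0,0],[0.05,0.02,1.1],0.9],
  [[0,0,0],[0.05,0.02,1.4],0.9],
  [[0,0,0],[0.05,0.02,1.5],0.9],
])

```text
time: 27.9
eef_pos: [577.0, -191.2, 16.1]
orientation: [-3.141, 0.001, -0.095]
force: [-0.1, -1.4, -1.9]
gripper_width: 0.289
grasp_force: 40.0
```

send_rows([
  [[0,0,0],[0,0,0.1],0.9],
  [[0,0,0],[0,0,0.2],0.9],
  [[0,0,0],[0,0,0.3],0.9],
  [[0,0,0],[0,0,0.4],0.9],
  [[0,0,0],[0,0,0.4],0.9],
])

```text
time: 28.4
eef_pos: [577.3, -191.3, 12.8]
orientation: [-3.142, 0.0, -0.095]
force: [0.5, 0.5, -1.4]
gripper_width: 0.289
grasp_force: 40.0
```

send_rows([
  [[0,0,0],[0,0,0.1],0.9],
  [[0,0,0],[0,0,0.2],0.9],
  [[0,0,0],[0,0,0.3],0.9],
  [[0,0,0],[0,0,0.35],0.9],
  [[0,0,0],[0,0,0.35],0.9],
])

```text
time: 28.9
eef_pos: [577.3, -191.3, 9.3]
orientation: [-3.142, 0.0, -0.095]
force: [0.3, 0.3, -2.2]
gripper_width: 0.292
grasp_force: 40.0
```

send_rows([
  [[0,0,0],[0,0,0.03],0.9],
  [[0,0,0],[0,0,0.06],0.9],
  [[0,0,0],[0,0,0.06],0.9],
])

```text
time: 29.2
eef_pos: [577.5, -191.3, 9.0]
orientation: [3.142, -0.0, -0.095]
force: [-0.4, 0.2, -0.9]
gripper_width: 0.297
grasp_force: 40.0
```

send_rows([
  [[0,0,0],[0,0,0],0.66],
  [[0,0,0],[0,0,0],0.58],
  [[0,0,0],[0,0,0],0.54],
  [[0,0,0],[0,0,0],0.54],
  [[0,0,0],[0,0,0],0.54],
])

```text
time: 29.7
eef_pos: [577.4, -191.3, 8.9]
orientation: [3.142, -0.0, -0.095]
force: [-0.3, -0.0, 0.5]
gripper_width: 0.463
grasp_force: 0.0
```

send_rows([
  [[0,0,0],[0,0,-1],0.54],
  [[0,0,0],[0,0,-2.5],0.54],
  [[0,0,0],[0,0,-5],0.54],
  [[0,0,0],[0,0,-9],0.3],
  [[0,0,0],[0,0,-12],0],
])

```text
time: 30.2
eef_pos: [577.9, -191.5, 133.0]
orientation: [3.141, -0.003, -0.095]
force: [0.7, -1.1, -0.9]
gripper_width: 0.604
grasp_force: 0.0
```

send_rows([
  [[0,0,0],[-1,-3,0],0],
  [[0,0,0],[-1,-6,0],0],
  [[0,0,0],[-1,-6,0],0],
  [[0,0,0],[-1,-6,0],0],
  [[0,0,0],[-1,-6,0],0],
])

```text
time: 30.7
eef_pos: [573.2, -131.4, 129.5]
orientation: [3.141, -0.001, -0.096]
force: [0.3, 0.7, 0.5]
gripper_width: 0.995
grasp_force: 0.0
```

send_rows([
  [[0,0,0],[0,0,0],0],
  [[0,0,0],[0,0,0],0],
  [[0,0,0],[0,0,0],0],
  [[0,0,0],[0,0,0],0],
])

```text
time: 31.1
eef_pos: [573.1, -130.9, 128.7]
orientation: [-3.142, 0.0, -0.096]
force: [-0.5, 0.4, 0.8]
gripper_width: 0.996
grasp_force: 0.0
```

```bash
python3 - <<'E'
from h import *
c=snap('wrist','end')
go(0,0,0,0)
p=fitshape(c,POCK,(578.1,-191,-.094),22,1,4,.8); print(p)
print('arb',fitshape(c,ARB,(577.5,-191.2,-.094),19,-1,4,.8))
for z in (54,57,60,63,66): print(z,fitcirc(c,(602,-67.8),34,z,-1,6))
B=c['pixels'].mean(2).astype(np.float32)
d=np.array([np.cos(-.094),np.sin(-.094)])
for S in (np.arange(68,82,1.),np.arange(-54,-40,1.)):
    P=np.c_[np.array([578.1,-191])+S[:,None]*d,np.full(len(S),19)]; print(S.astype(int),samp(B,proj(c,P)).astype(int))
E
```

```text
t 31.15 pos [ 573.09 -130.84  128.73] ori [-3.1416e+00  2.0000e-04 -9.5600e-02] F [-0.5  0.1 -0. ] w 1.001 0.0
turn [-0.      0.0002 -0.0956] shift cm [-58.294  -7.555  12.885]
(np.float64(577.5333339302506), np.float64(-190.8982351162247), np.float64(-0.09994311841128034), np.float64(57.92818069458008))
arb (np.float64(577.7203250636516), np.float64(-191.42628930804898), np.float64(-0.09515590007540872), np.float64(52.05423355102539))
54 (array([601.27742164, -65.48456136]), np.float64(45.79930877685547))
57 (array([602.0326377, -66.8600735]), np.float64(44.3426513671875))
60 (array([602.74606958, -68.08597472]), np.float64(40.48917007446289))
63 (array([603.08153947, -68.58135655]), np.float64(29.300748825073242))
66 (array([602.24854036, -67.41889084]), np.float64(25.141090393066406))
[68 69 70 71 72 73 74 75 76 77 78 79 80 81] [250 249 249 250 242 215 196 167 118  61 189 249 235 234]
[-54 -53 -52 -51 -50 -49 -48 -47 -46 -45 -44 -43 -42 -41] [136  99  24  41  78 171 155 154 152 152 153 154 152 150]
```

```bash
python3 - <<'E'
from h import *
for n in ('top','side'):
    c=capture(n)
    for z in (52,56,60,64): print(n,z,fitcirc(c,(602,-67.5),34,z,-1,8))
w=load('end'); g=grey(w)
from scipy.optimize import minimize
sc=lambda p:-np.clip(-contrast(w,g,p[:2]+p[3]*U,U,p[2]),-5,60).mean()
for z in (56,60): 
    s=minimize(lambda q:sc([q[0],q[1],z,q[2]]),[602.3,-67.5,34],method='Nelder-Mead'); print(z,s.x,-s.fun)
m=load('large2'); g2=grey(m); s=minimize(lambda q:-np.clip(-contrast(m,g2,q[:2]+q[2]*U,U,44),-5,60).mean(),[610.8,313.5,34],method='Nelder-Mead'); print('ref',s.x,-s.fun)
E
```

```text
top 52 (array([601.10251102, -68.16500502]), np.float64(-0.18295955657958984))
top 56 (array([600.52162523, -68.40405254]), np.float64(-0.18942540884017944))
top 60 (array([600.09217918, -68.51091781]), np.float64(-0.24276015162467957))
top 64 (array([601.8167448, -68.8486001]), np.float64(-0.2340867966413498))
side 52 (array([602.58174756, -81.63288806]), np.float64(13.36139965057373))
side 56 (array([601.0356147 , -75.18083471]), np.float64(13.421538352966309))
side 60 (array([599.55171971, -69.36037614]), np.float64(13.332968711853027))
side 64 (array([598.82855148, -63.19841766]), np.float64(13.20881175994873))
56 [601.61086073 -66.01059296  33.65958215] 45.91703414916992
60 [602.28528194 -67.2424413   33.0656875 ] 46.10732650756836
ref [610.63029606 313.57786586  33.54377467] 57.82460021972656
```

```bash
python3 -c "
from h import *
print(close_job())"
```

```text
the job is handed in; nothing more can be done
None
```

I handed the job in at about 31 s; no verdict came back. By my measurements the medium and large saws are home in the well, and the arbor is fully down in its pocket with the drill at the narrow end.

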